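# Bring the stock forward in the counter tray

## Task

Bring the stock forward: two of the three rows of boxed accessories in the counter tray, the charger boxes and the earphone boxes, stand back from the front stop of their lanes. With the fingertips behind the last box, and touching no other box, push each of these rows forward along its lane, all its boxes together, until the first box rests against the stop and the row stands closed up and upright behind it. Only push: lift and tip nothing, do not pull the rows apart, and leave the cable boxes and everything else on the counter where they are.

Things in the scene. Friction and masses are not known exactly. Their poses are not given: they have to be found in the camera images.
- charger_stop (a point): The front stop of the lane that holds the four charger boxes: the point is on the inner face of the stop (the face the boxes come up against), mid-width, at the level of the lane floor. Its x axis runs along the lane towards the stop (away from the robot), y across the lane to the left, z up.
- earphone_stop (a point): The front stop of the lane that holds the three earphone boxes: the point is on the inner face of the stop (the face the boxes come up against), mid-width, at the level of the lane floor. Its x axis runs along the lane towards the stop (away from the robot), y across the lane to the left, z up.
- cable_stop (a point): The front stop of the lane that holds the three cable boxes: the point is on the inner face of the stop (the face the boxes come up against), mid-width, at the level of the lane floor. Its x axis runs along the lane towards the stop (away from the robot), y across the lane to the left, z up.
- tray: Fixed steel tray, 312 mm along the lanes, 218 mm across; origin under its middle, x towards the stops. On it three like, fixed lanes, 70 mm apart, in an order that differs: black, 64 mm wide inside, 3 mm dividers rising 32 mm above the grey lane floor. The floor is 10 mm above the counter and runs from the stop back 290 mm to an open rear end. The stop rises 46 mm above the floor.
- charger1: white charger carton, 34 mm long along the lane, 58 mm wide across it, 68 mm high, about 80 g; first in its row, nearest the stop. Loose. Origin at the centre of its underside, x along the lane towards the stop, z up. The row stands closed up, box against box, some 5 to 9 cm short of its stop.
- charger2: white charger carton, 34 mm long along the lane, 58 mm wide across it, 68 mm high, about 80 g; number 2 in its row counted from the stop. Loose. Origin at the centre of its underside, x along the lane towards the stop, z up.
- charger3: white charger carton, 34 mm long along the lane, 58 mm wide across it, 68 mm high, about 80 g; number 3 in its row counted from the stop. Loose. Origin at the centre of its underside, x along the lane towards the stop, z up.
- charger4: white charger carton, 34 mm long along the lane, 58 mm wide across it, 68 mm high, about 80 g; last in its row, farthest from the stop. Loose. Origin at the centre of its underside, x along the lane towards the stop, z up.
- earphone1: white earphone carton, 48 mm long along the lane, 56 mm wide, 58 mm high, about 90 g; first in its row, nearest the stop. Loose. Origin at the centre of its underside, x along the lane towards the stop, z up. The row stands closed up, box against box, some 5 to 9 cm short of its stop.
- earphone2: white earphone carton, 48 mm long along the lane, 56 mm wide, 58 mm high, about 90 g; number 2 in its row counted from the stop. Loose. Origin at the centre of its underside, x along the lane towards the stop, z up.
- earphone3: white earphone carton, 48 mm long along the lane, 56 mm wide, 58 mm high, about 90 g; last in its row, farthest from the stop. Loose. Origin at the centre of its underside, x along the lane towards the stop, z up.
- cable1: white cable carton, 30 mm long along the lane, 57 mm wide, 74 mm high, about 60 g; first in its row, nearest the stop. Loose. Origin at the centre of its underside, x along the lane towards the stop, z up. This row is already up against its stop: a bystander.
- cable2: white cable carton, 30 mm long along the lane, 57 mm wide, 74 mm high, about 60 g; number 2 in its row counted from the stop. Loose. Origin at the centre of its underside, x along the lane towards the stop, z up.
- cable3: white cable carton, 30 mm long along the lane, 57 mm wide, 74 mm high, about 60 g; last in its row, farthest from the stop. Loose. Origin at the centre of its underside, x along the lane towards the stop, z up.
- suction_cup: Bystander: blue suction cup, 52 mm across, 36 mm high, on the counter left of the tray, about 45 mm from it at the middle. Origin under its centre.
- screw_jar: Bystander: small glass jar of 44 mm diameter, 50 mm high, on the counter right of the tray, about 45 mm from it at the middle. Origin under its centre.
- phone: Bystander: phone lying flat, 150 x 72 x 9 mm, on the counter to the robot's right. Origin under its centre, x along its length.
- driver: Bystander: orange-handled screwdriver, 160 mm long, lying on the counter to the robot's left. Origin under its middle, x along its length.
Mind the look-alikes: they are no part of the job. What is shaped like the earphone3 but purple or yellow is not meant.

How it is judged:
By the outcome, as a careful person would: the job done as asked, in the order asked, and still so for the second after the job is handed in, with the robot touching nothing.
It also fails if it takes over 48 s, if anything falls off the work surface, if the arm or the gripper's body presses on something with over 40 N, if the wrist force passes 120 N, or if a joint passes its speed limit or range.

## Robot

A 6-joint arm with a two-finger parallel gripper is mounted at the origin on the work surface. World frame = base frame: x ahead of the robot, y to its left, z up, the work surface at z = 0. Lengths are in mm, angles in rad, forces in N, time in s.
With the tool pointing down it reaches from about 350 to 975 mm from the base axis. Payload 7.1 kg.
Tool frame: the origin (TCP) lies at the centre of the arm's flange, where the gripper is bolted on; the fingertips stand 182 mm ahead of it and the grasp point (between the pads) lies 163 mm ahead of it; z points along the fingers, y is the line along which they close (so a half turn about z gives the same grasp; the last joint's range is limited). The gripper opens to 88 mm and grips with 3 to 60 N. Pads are 20 mm wide; open, the fingers measure 115 mm over their backs; the gripper's body (75 mm by 178 mm) begins 61 mm behind the grasp point.
Start: joints at [1.188, 0.423, 1.63, -0, 1.089, -0.019], TCP at [222.361, 584.091, 404.675] pointing down, gripper open.
Joint ranges: [-3, 3], [-0.9, 2.11], [0.09, 2.58], [-1.31, 4.45], [0.11, 2.69], [-2.54, 2.54]. Speed limits (rad/s): [2.39, 2.39, 3.01, 3.14, 3.14, 3.14].

## Interface

Orientations are given as a rotation vector (axis times angle).
In Python, from workcell import readout, get_image, ctrl gives the robot as it stands.
- The arm moves only by the tool step_arm, never from a script. Its argument "targets" is a list that holds one entry, the list of rows, each a list of 7 numbers: the shift along the world's x, y, z as a fraction of full scale, then the turn, a rotation vector about the world's x, y, z as a fraction of full scale, then the opening, from 0 (shut) to 1 (fully open). In form: [[[dx, dy, dz, wx, wy, wz, claw], ...]]. A call has exactly 5 rows; each row shifts and turns the commanded pose from where the row before left it; what a row does not reach is not made up. Full scale, the value 1, is 0.05 m for a shift and 4 degrees for a turn. A row lasts 1/8 s, in which the tool goes at most 62.5 mm and 10.7 degrees, less where a joint would pass 70% of its speed; a pose out of reach is approached as far as the arm can. A call with a number of a shift or a turn outside -1 to 1 is refused whole. A call with a gripper value outside its range is refused whole. The fingers move at their own pace and stop on an object; the grip force is fixed at half the most. Time passes only in rows, so rows that do not move let the fingers close, or fill a call up. It gives the time, the measured TCP pose, the force, the opening and the grip force at its end, in the units of the state.
- readout.get_obs(): the state, without advancing time (a new reading comes with each control period).
- get_image(name): name is "side" or "top" or "wrist"; returns a dict with "pixels" (384x512x3 uint8, red, green, blue), "intrinsics" (3x3 intrinsics, pixels), "extrinsics" (4x4, takes a point from world to camera coordinates). Camera axes: x right, y down, z forward; pixel columns grow to the right and rows downward; lengths in mm; the calibration is good to about 2 mm. A picture is of the moment at which its call begins. There is no depth.
- ctrl.close_job(): hands the job in; it is judged then, once.
The state is a dict: "t": time; "qpos": joint angles; "qvel": joint speeds; "joint_torque": joint torques, N m; "ee_pos": TCP position; "orientation": TCP orientation; "ft_force": force on the tool from outside, world axes, zero at the start; "moment": the same for the moment, N m; "width": finger opening in mm; "grasp_force": force on a finger pad.
Only numpy, scipy, OpenCV 4.12 (cv2) and the standard library are available. Lean on these libraries where they do the work, as an engineer would, in place of code of your own. Each camera call takes 0.05 s, during which the arm holds its last target. There are 200 camera calls.

## Working session

There is one attempt and no reset: what is moved stays moved. The work goes in short steps, Python scripts to look and compute and a tool call to move; the robot and the scene stay as the last step left them, time stands still between calls to the robot, and variables do not carry over. Pictures are saved under pics/ and viewed, at most 10 in all, crops included, and the job is handed in when it is done.

Besides the shell and the picture viewer there is one more tool, called after "Call:" by a JSON object that holds its "op" and its "data". step_arm: Moves the arm, as the interface text tells. Shift numbers are shares of 0.05 m and turn numbers shares of 4 degrees, none past 1 either way. Its arguments: {"type":"object","properties":{"targets":{"type":"array"}},"required":["targets"]}

```bash
mkdir -p pics; python3 - <<'E'
from workcell import readout, get_image, ctrl
import cv2,numpy as np
o=readout.get_obs();print({k:np.round(v,3).tolist() for k,v in o.items()})
for n in("top","side"):
    d=get_image(n);cv2.imwrite(f"pics/{n}0.png",d["pixels"][:,:,::-1]);np.savez(f"{n}0.npz",**d)
    print(n,np.round(d["intrinsics"],1).tolist(),np.round(d["extrinsics"],3).tolist())
E
```

```text
{'t': 0.0, 'qpos': [1.188, 0.424, 1.631, -0.0, 1.089, -0.019], 'qvel': [-0.001, 0.001, 0.001, 0.0, -0.001, -0.002], 'joint_torque': [0.0, -54.462, -27.368, 0.065, 0.023, -0.0], 'ee_pos': [222.257, 583.844, 403.926], 'orientation': [-0.568, -3.089, 0.002], 'ft_force': [0.004, -0.106, -0.577], 'moment': [-0.033, -0.027, -0.024], 'grasp_force': 0.0, 'width': 87.957}
top [[381.6, 0.0, 254.0], [0.0, 381.6, 192.3], [0.0, 0.0, 1.0]] [[-0.026, -1.0, 0.012, 5.111], [-0.996, 0.025, -0.087, 608.637], [0.087, -0.014, -0.996, 1042.288], [0.0, 0.0, 0.0, 1.0]]
side [[390.2, 0.0, 259.4], [0.0, 390.2, 188.6], [0.0, 0.0, 1.0]] [[0.723, -0.69, 0.023, -448.563], [-0.406, -0.452, -0.794, 263.262], [0.559, 0.565, -0.607, 1002.068], [0.0, 0.0, 0.0, 1.0]]
```

View pics/top0.png

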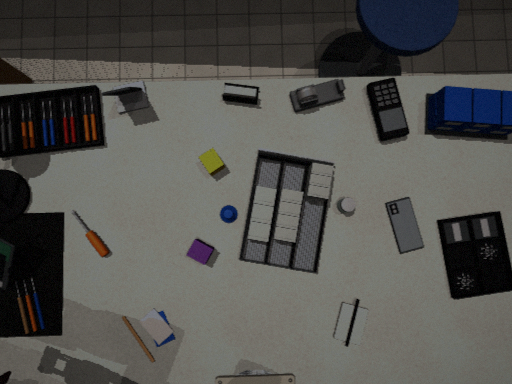

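View pics/side0.png

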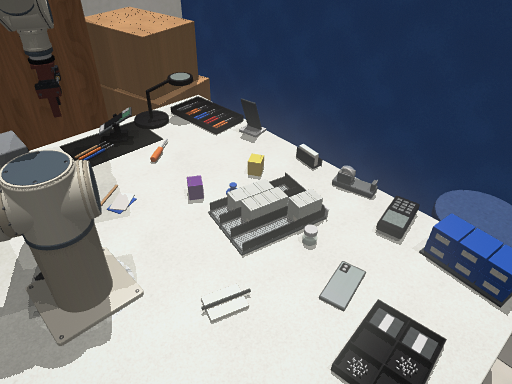

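The top view shows the tray at about (245-335, 150-272). The cable row is at the right lane's stop (320,180), and the two set-back rows are at (262,215) and (289,215). Next I'll zoom in and measure.

```bash
cat > h.py <<'E'
import numpy as np,cv2
def ray(d,uv,z):
    K,E=d["intrinsics"],d["extrinsics"];R,t=E[:3,:3],E[:3,3]
    c=-R.T@t;v=R.T@np.linalg.solve(K,[uv[0],uv[1],1.]);return c+v*(z-c[2])/v[2]
def proj(d,p):
    q=d["intrinsics"]@(d["extrinsics"]@np.r_[p,1])[:3];return q[:2]/q[2]
E
python3 - <<'E'
import numpy as np,cv2
a=cv2.imread("pics/top0.png")[142:282,232:346];a=cv2.resize(a,None,fx=4.2,fy=4.2,interpolation=cv2.INTER_CUBIC)
b=cv2.imread("pics/side0.png")[165:260,200:340];b=cv2.resize(b,None,fx=5.7,fy=5.7,interpolation=cv2.INTER_CUBIC)
cv2.imwrite("pics/tz.png",a);cv2.imwrite("pics/sz.png",b)
E
```

```text
(no output)
```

View pics/tz.png

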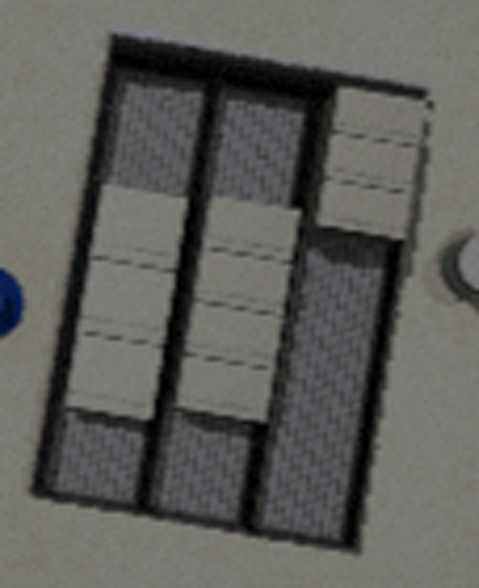

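View pics/sz.png

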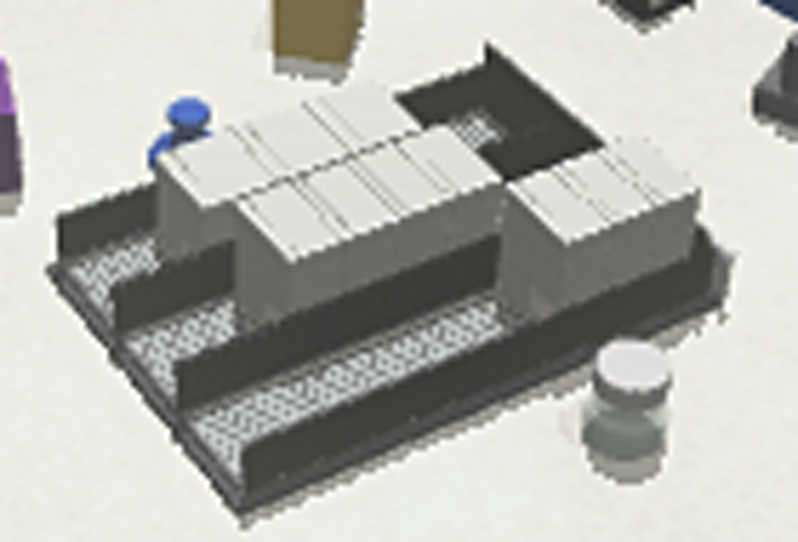

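The zoom shows three boxes in the left lane, so those are the earphones. The middle lane has four boxes (chargers), and the right lane has the cables at their stop. I'll measure the corners by ray casting.

```bash
python3 - <<'E'
import numpy as np,cv2
from scipy.spatial.transform import Rotation as Ro
from h import *
from workcell import readout
d=np.load("top0.npz");s=np.load("side0.npz")
f=lambda p:(np.array(p)+.5)/4.2-.5+[232,142]
g=lambda p:(np.array(p)+.5)/5.7-.5+[200,165]
rows={"ear":(68,[(66,408),(152,420),(103,183),(188,197)]),"chg":(78,[(177,408),(265,422),(213,196),(302,209)]),"cab":(84,[(317,225),(403,240),(334,87),(427,95)]),"trayrear":(5,[(32,494),(358,550)]),"stoptop":(56,[(113,33),(430,92)])}
for k,(z,P) in rows.items():
    Q=np.array([ray(d,f(p),z)[:2] for p in P]);print(k,Q.round(1).tolist())
    if len(Q)==4:
        r,fr=Q[:2].mean(0),Q[2:].mean(0);v=fr-r;print("  rear",r.round(1),"front",fr.round(1),"len",np.hypot(*v).round(1),"yaw",np.degrees(np.arctan2(v[1],v[0])).round(2))
    else:
        v=Q[0]-Q[1];print("  w",np.hypot(*v).round(1),"yaw",np.degrees(np.arctan2(v[1],v[0])).round(2)-90)
# side check
for k,z,P in[("ear rear top L,R",68,[(157,155),(210,207)]),("chg rear",78,[(233,197),(294,262)]),("chg front R",78,[(503,183)]),("cab rear",84,[(507,183),(568,243)])]:
    print(k,[ray(s,g(p),z)[:2].round(1).tolist() for p in P])
o=readout.get_obs();R=Ro.from_rotvec(o["orientation"]).as_matrix();print(R.round(3))
E
```

```text
ear [[481.4, 11.0], [472.4, -43.3], [624.1, -16.3], [613.7, -70.6]]
  rear [476.9 -16.2] front [618.9 -43.4] len 144.7 yaw -10.87
chg [[479.8, -58.8], [469.6, -113.8], [613.0, -85.8], [603.3, -142.1]]
  rear [474.7 -86.3] front [ 608.2 -113.9] len 136.3 yaw -11.71
cab [[592.4, -150.4], [581.6, -204.4], [680.2, -164.6], [673.6, -223.6]]
  rear [ 587.  -177.4] front [ 676.9 -194.1] len 91.4 yaw -10.55
trayrear [[422.6, 35.6], [379.7, -181.6]]
  w 221.4 yaw -11.200000000000003
stoptop [[724.0, -25.7], [679.9, -232.0]]
  w 211.0 yaw -12.049999999999997
ear rear top L,R [[483.2, 6.9], [475.1, -47.2]]
chg rear [[481.8, -58.4], [469.9, -119.5]]
chg front R [[598.4, -147.2]]
cab rear [[594.2, -153.5], [581.1, -209.1]]
[[-0.935  0.356 -0.   ]
 [ 0.356  0.935 -0.001]
 [-0.    -0.001 -1.   ]]
```

Call:
{"op": "step_arm", "data": {"targets": [[[0.3, -0.9, -0.1, 0, 0, 0.48, 0.16], [0.3, -0.9, -0.1, 0, 0, 0.48, 0.16], [0.3, -0.9, -0.1, 0, 0, 0.48, 0.16], [0.3, -0.9, -0.1, 0, 0, 0.48, 0.16], [0.3, -0.9, -0.1, 0, 0, 0.48, 0.16]]]}}

```text
t: 0.72
ee_pos: [297.5, 357.6, 379.4]
orientation: [-0.305, -3.127, 0.0]
ft_force: [0.6, 0.7, 0.7]
width: 41.5
grasp_force: 0.0
```

Call:
{"op": "step_arm", "data": {"targets": [[[0.3, -0.9, -0.1, 0, 0, 0, 0.16], [0.3, -0.9, -0.1, 0, 0, 0, 0.16], [0.3, -0.9, -0.1, 0, 0, 0, 0.16], [0.3, -0.9, -0.1, 0, 0, 0, 0.16], [0.3, -0.9, -0.1, 0, 0, 0, 0.16]]]}}

```text
t: 1.35
ee_pos: [372.6, 132.6, 354.5]
orientation: [0.307, 3.126, 0.0]
ft_force: [0.5, 0.7, -0.1]
width: 13.9
grasp_force: 0.0
```

Call:
{"op": "step_arm", "data": {"targets": [[[0.3, -0.9, -0.1, 0, 0, 0, 0.16], [0.3, -0.9, -0.1, 0, 0, 0, 0.16], [0.3, -0.8, -0.1, 0, 0, 0, 0.16], [0.25, -0.7, 0, 0, 0, 0, 0.16], [0, 0, 0, 0, 0, 0, 0.16]]]}}

```text
t: 1.98
ee_pos: [430.5, -32.6, 339.5]
orientation: [0.313, 3.126, -0.0]
ft_force: [-0.4, 0.2, 0.3]
width: 14.3
grasp_force: 0.0
```

Call:
{"op": "step_arm", "data": {"targets": [[[0.14, -0.5, -0.4, 0, 0, 0, 0.16], [0.14, -0.5, -0.4, 0, 0, 0, 0.16], [0, 0, -0.4, 0, 0, 0, 0.16], [0, 0, 0, 0, 0, 0, 0.16], [0, 0, 0, 0, 0, 0, 0.16]]]}}

```text
t: 2.6
ee_pos: [443.8, -80.2, 280.1]
orientation: [-0.306, -3.127, -0.0]
ft_force: [-0.2, -1.0, -0.0]
width: 14.0
grasp_force: 0.0
```

```bash
python3 - <<'E'
import numpy as np,cv2
from workcell import get_image,readout
print(readout.get_obs()["ee_pos"])
S=get_image("side");W=get_image("wrist");np.savez("w1.npz",**W);np.savez("s1.npz",**S)
print(W["intrinsics"].round(1).tolist(),W["extrinsics"].round(3).tolist())
a=cv2.resize(S["pixels"][130:270,170:350,::-1],(440,342),interpolation=cv2.INTER_CUBIC)
b=cv2.resize(W["pixels"][:,:,::-1],(360,270));c=np.zeros((342,800,3),np.uint8);c[:,:440]=a;c[:270,440:]=b
cv2.imwrite("pics/c1.png",c)
E
```

```text
[443.82343288 -80.22534978 280.09374306]
[[295.4, 0.0, 252.4], [0.0, 295.4, 190.3], [0.0, 0.0, 1.0]] [[0.194, 0.981, -0.001, -6.852], [0.95, -0.188, 0.248, -437.265], [0.243, -0.05, -0.969, 158.295], [0.0, 0.0, 0.0, 1.0]]
```

View pics/c1.png

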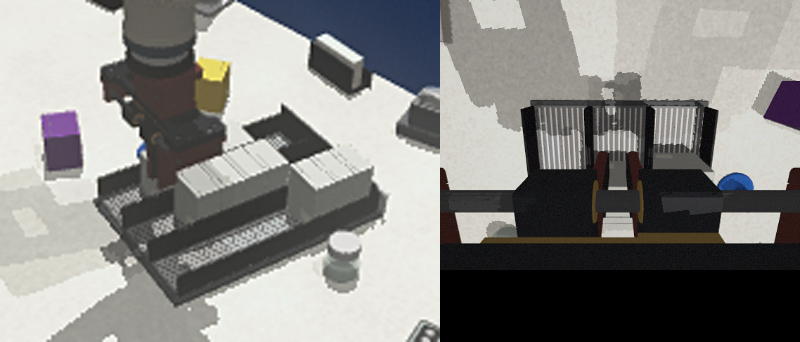

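The composite shows the fingers centred over the middle lane: in the wrist view they sit around x=619, between dividers at 588 and 650. They are also clear behind the last charger, so I'll descend.

Call:
{"op": "step_arm", "data": {"targets": [[[0, 0, -0.4, 0, 0, 0, 0.16], [0, 0, -0.4, 0, 0, 0, 0.16], [0, 0, -0.4, 0, 0, 0, 0.16], [0, 0, -0.3, 0, 0, 0, 0.16], [0, 0, 0, 0, 0, 0, 0.16]]]}}

```text
t: 3.32
ee_pos: [443.7, -80.7, 204.2]
orientation: [-0.307, -3.125, -0.0]
ft_force: [0.9, -0.7, -0.3]
width: 13.8
grasp_force: 0.0
```

Call:
{"op": "step_arm", "data": {"targets": [[[0.08, -0.016, 0, 0, 0, 0, 0.16], [0.08, -0.016, 0, 0, 0, 0, 0.16], [0.08, -0.016, 0, 0, 0, 0, 0.16], [0.06, -0.012, 0, 0, 0, 0, 0.16], [0.04, -0.008, 0, 0, 0, 0, 0.16]]]}}

```text
t: 3.95
ee_pos: [461.1, -84.4, 204.8]
orientation: [0.308, 3.126, -0.0]
ft_force: [0.3, 0.3, 0.1]
width: 13.7
grasp_force: 0.0
```

Call:
{"op": "step_arm", "data": {"targets": [[[0.04, -0.008, 0, 0, 0, 0, 0.16], [0.04, -0.008, 0, 0, 0, 0, 0.16], [0.04, -0.008, 0, 0, 0, 0, 0.16], [0.04, -0.008, 0, 0, 0, 0, 0.16], [0.04, -0.008, 0, 0, 0, 0, 0.16]]]}}

```text
t: 4.58
ee_pos: [471.0, -86.3, 204.6]
orientation: [0.308, 3.126, -0.0]
ft_force: [-1.6, 0.5, -1.2]
width: 14.1
grasp_force: 0.6
```

Call:
{"op": "step_arm", "data": {"targets": [[[0.06, -0.012, 0, 0, 0, 0, 0.16], [0.07, -0.014, 0, 0, 0, 0, 0.16], [0.07, -0.014, 0, 0, 0, 0, 0.16], [0.07, -0.014, 0, 0, 0, 0, 0.16], [0.07, -0.014, 0, 0, 0, 0, 0.16]]]}}

```text
t: 5.2
ee_pos: [488.1, -89.8, 204.7]
orientation: [0.308, 3.126, -0.0]
ft_force: [-0.9, -0.1, -0.7]
width: 14.0
grasp_force: 0.6
```

Call:
{"op": "step_arm", "data": {"targets": [[[0.07, -0.014, 0, 0, 0, 0, 0.16], [0.07, -0.014, 0, 0, 0, 0, 0.16], [0.07, -0.014, 0, 0, 0, 0, 0.16], [0.07, -0.014, 0, 0, 0, 0, 0.16], [0.07, -0.014, 0, 0, 0, 0, 0.16]]]}}

```text
t: 5.82
ee_pos: [505.6, -93.2, 204.7]
orientation: [-0.308, -3.126, 0.0]
ft_force: [-0.7, 0.2, -0.8]
width: 14.2
grasp_force: 0.6
```

Call:
{"op": "step_arm", "data": {"targets": [[[0.07, -0.014, 0, 0, 0, 0, 0.16], [0.07, -0.014, 0, 0, 0, 0, 0.16], [0.07, -0.014, 0, 0, 0, 0, 0.16], [0.06, -0.012, 0, 0, 0, 0, 0.16], [0.05, -0.01, 0, 0, 0, 0, 0.16]]]}}

```text
t: 6.45
ee_pos: [521.5, -96.5, 204.7]
orientation: [-0.308, -3.126, 0.0]
ft_force: [-1.7, 0.9, -0.5]
width: 14.2
grasp_force: 0.9
```

```bash
python3 - <<'E'
import numpy as np,cv2
from workcell import get_image
S=get_image("side");T=get_image("top")
a=cv2.resize(S["pixels"][150:260,190:340,::-1],(420,308),interpolation=cv2.INTER_CUBIC)
b=cv2.resize(T["pixels"][140:280,230:350,::-1],(360,420),interpolation=cv2.INTER_CUBIC);c=np.zeros((420,800,3),np.uint8);c[:308,:420]=a;c[:,430:790]=b
cv2.imwrite("pics/c2.png",c)
E
```

```text
(no output)
```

View pics/c2.png

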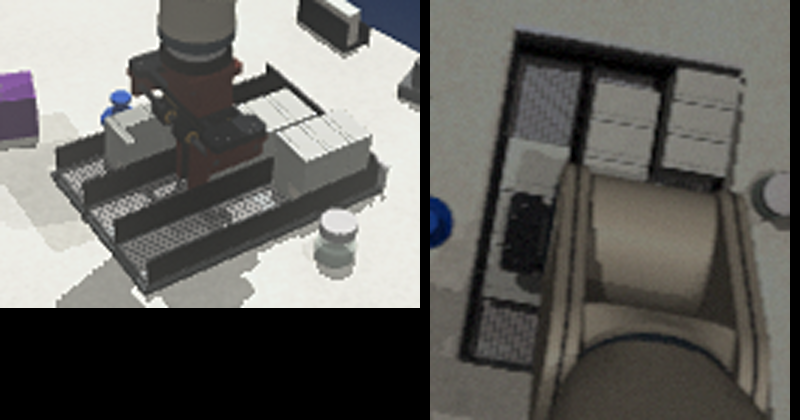

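The charger row is advancing closed up. Its front in the top panel is at about (625,85), roughly 25 mm short of the stop. I'll go on more slowly.

Call:
{"op": "step_arm", "data": {"targets": [[[0.06, -0.012, 0, 0, 0, 0, 0.16], [0.06, -0.012, 0, 0, 0, 0, 0.16], [0.06, -0.012, 0, 0, 0, 0, 0.16], [0.05, -0.01, 0, 0, 0, 0, 0.16], [0.04, -0.008, 0, 0, 0, 0, 0.16]]]}}

```text
t: 7.18
ee_pos: [534.9, -99.1, 204.7]
orientation: [-0.308, -3.126, -0.0]
ft_force: [-3.5, 1.3, 2.6]
width: 13.9
grasp_force: 1.8
```

Call:
{"op": "step_arm", "data": {"targets": [[[0.025, -0.005, 0, 0, 0, 0, 0.16], [0.025, -0.005, 0, 0, 0, 0, 0.16], [0.025, -0.005, 0, 0, 0, 0, 0.16], [0.025, -0.005, 0, 0, 0, 0, 0.16], [0.025, -0.005, 0, 0, 0, 0, 0.16]]]}}

```text
t: 7.8
ee_pos: [541.1, -100.4, 204.7]
orientation: [-0.308, -3.126, -0.0]
ft_force: [-3.8, 0.9, 2.8]
width: 13.6
grasp_force: 1.8
```

Call:
{"op": "step_arm", "data": {"targets": [[[0.02, -0.004, 0, 0, 0, 0, 0.16], [0.02, -0.004, 0, 0, 0, 0, 0.16], [0.02, -0.004, 0, 0, 0, 0, 0.16], [0, 0, 0, 0, 0, 0, 0.16], [0, 0, 0, 0, 0, 0, 0.16]]]}}

```text
t: 8.43
ee_pos: [544.4, -101.0, 204.7]
orientation: [0.308, 3.126, -0.0]
ft_force: [-2.2, 0.1, 0.2]
width: 14.2
grasp_force: 0.8
```

```bash
python3 - <<'E'
import numpy as np,cv2
from workcell import get_image
S=get_image("side");T=get_image("top");np.savez("top2.npz",**T)
a=cv2.resize(S["pixels"][160:250,220:330,::-1],(440,360),interpolation=cv2.INTER_CUBIC)
b=cv2.resize(T["pixels"][145:215,275:340,::-1],(340,366),interpolation=cv2.INTER_CUBIC);c=np.zeros((370,800,3),np.uint8);c[:360,:440]=a;c[:366,450:790]=b
cv2.imwrite("pics/c3.png",c)
E
```

```text
(no output)
```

View pics/c3.png

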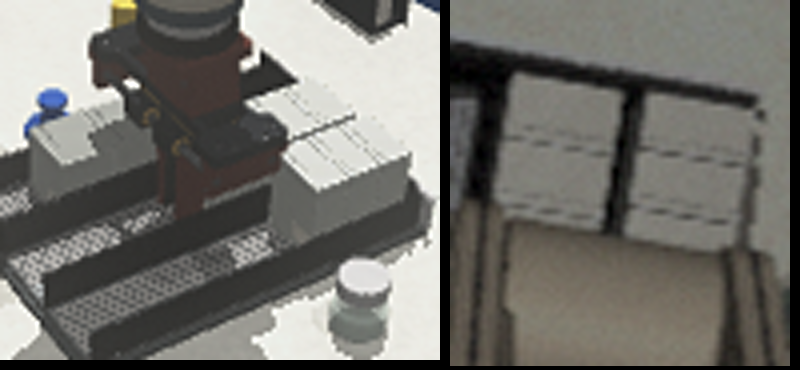

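The charger front edge, at (562,80) in the right panel, is about 2-3 mm short of the cable front line. I'll creep forward until the force rises.

Call:
{"op": "step_arm", "data": {"targets": [[[0.015, -0.003, 0, 0, 0, 0, 0.16], [0.015, -0.003, 0, 0, 0, 0, 0.16], [0.015, -0.003, 0, 0, 0, 0, 0.16], [0, 0, 0, 0, 0, 0, 0.16], [0, 0, 0, 0, 0, 0, 0.16]]]}}

```text
t: 9.15
ee_pos: [546.3, -101.4, 204.7]
orientation: [-0.308, -3.126, -0.0]
ft_force: [-2.7, 0.8, 2.1]
width: 13.8
grasp_force: 1.6
```

Call:
{"op": "step_arm", "data": {"targets": [[[0.015, -0.003, 0, 0, 0, 0, 0.16], [0.015, -0.003, 0, 0, 0, 0, 0.16], [0, 0, 0, 0, 0, 0, 0.16], [0, 0, 0, 0, 0, 0, 0.16], [0, 0, 0, 0, 0, 0, 0.16]]]}}

```text
t: 9.78
ee_pos: [546.7, -101.5, 204.6]
orientation: [-0.307, -3.123, -0.0]
ft_force: [-8.8, 1.8, 6.7]
width: 13.8
grasp_force: 4.3
```

The charger row is seated, with the force at 9 N and motion stopped. I'll back off and move to the earphone lane.

Call:
{"op": "step_arm", "data": {"targets": [[[-0.03, 0.006, 0, 0, 0, 0, 0.16], [-0.1, 0.02, 0, 0, 0, 0, 0.16], [-0.4, 0.08, 0, 0, 0, 0, 0.16], [0, 0, 0.9, 0, 0, 0, 0.16], [0, 0, 0.9, 0, 0, 0, 0.16]]]}}

```text
t: 10.4
ee_pos: [521.4, -96.4, 295.5]
orientation: [0.308, 3.126, -0.0]
ft_force: [1.3, -1.2, -0.1]
width: 14.3
grasp_force: 0.0
```

Call:
{"op": "step_arm", "data": {"targets": [[[-0.4, 0.5, 0, 0, 0, 0, 0.16], [-0.5, 0.6, 0, 0, 0, 0, 0.16], [-0.5, 0.6, 0, 0, 0, 0, 0.16], [0, 0, 0, 0, 0, 0, 0.16], [0, 0, 0, 0, 0, 0, 0.16]]]}}

```text
t: 11.02
ee_pos: [452.3, -11.6, 295.1]
orientation: [0.307, 3.124, -0.0]
ft_force: [-0.3, -0.8, -1.3]
width: 14.1
grasp_force: 0.0
```

```bash
python3 - <<'E'
import numpy as np,cv2
from h import *
from workcell import get_image,readout
print(readout.get_obs()["ee_pos"].round(1) if hasattr(readout.get_obs()["ee_pos"],'round') else readout.get_obs()["ee_pos"])
W=get_image("wrist");S=get_image("side");T=get_image("top")
a=cv2.resize(S["pixels"][150:260,190:340,::-1],(400,293),interpolation=cv2.INTER_CUBIC)
b=cv2.resize(T["pixels"][140:280,230:350,::-1],(360,420),interpolation=cv2.INTER_CUBIC);w=cv2.resize(W["pixels"][:,:,::-1],(400,300),interpolation=cv2.INTER_AREA);c=np.zeros((600,800,3),np.uint8);c[:293,:400]=a;c[300:,:400]=w;c[:420,430:790]=b
cv2.imwrite("pics/c4.png",c)
E
```

```text
[452.3 -11.6 295.1]
```

View pics/c4.png

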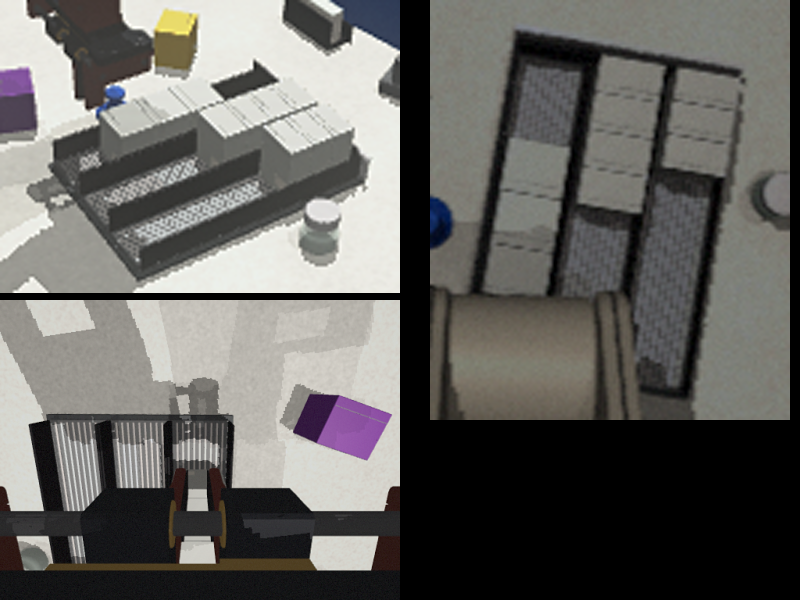

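The charger row is in line with the cable row at the stop and closed up. The fingers (175-221 in the wrist view) are centred in the earphone lane (168-230), so I'll descend.

Call:
{"op": "step_arm", "data": {"targets": [[[0, 0, -0.5, 0, 0, 0, 0.16], [0, 0, -0.5, 0, 0, 0, 0.16], [0, 0, -0.5, 0, 0, 0, 0.16], [0, 0, -0.3, 0, 0, 0, 0.16], [0, 0, 0, 0, 0, 0, 0.16]]]}}

```text
t: 11.8
ee_pos: [451.3, -11.7, 203.8]
orientation: [-0.308, -3.125, 0.0]
ft_force: [-0.2, -0.3, 0.3]
width: 14.0
grasp_force: 0.0
```

Call:
{"op": "step_arm", "data": {"targets": [[[0.08, -0.016, 0, 0, 0, 0, 0.16], [0.06, -0.012, 0, 0, 0, 0, 0.16], [0.04, -0.008, 0, 0, 0, 0, 0.16], [0.04, -0.008, 0, 0, 0, 0, 0.16], [0.04, -0.008, 0, 0, 0, 0, 0.16]]]}}

```text
t: 12.42
ee_pos: [464.5, -14.0, 204.8]
orientation: [0.308, 3.126, 0.0]
ft_force: [0.1, -0.4, 0.2]
width: 13.8
grasp_force: 0.0
```

Call:
{"op": "step_arm", "data": {"targets": [[[0.04, -0.008, 0, 0, 0, 0, 0.16], [0.04, -0.008, 0, 0, 0, 0, 0.16], [0.04, -0.008, 0, 0, 0, 0, 0.16], [0.05, -0.01, 0, 0, 0, 0, 0.16], [0.06, -0.012, 0, 0, 0, 0, 0.16]]]}}

```text
t: 13.05
ee_pos: [476.1, -16.4, 204.6]
orientation: [0.308, 3.126, -0.0]
ft_force: [-0.9, -0.2, -1.1]
width: 14.3
grasp_force: 0.6
```

Call:
{"op": "step_arm", "data": {"targets": [[[0.06, -0.012, 0, 0, 0, 0, 0.16], [0.06, -0.012, 0, 0, 0, 0, 0.16], [0.06, -0.012, 0, 0, 0, 0, 0.16], [0.06, -0.012, 0, 0, 0, 0, 0.16], [0.06, -0.012, 0, 0, 0, 0, 0.16]]]}}

```text
t: 13.68
ee_pos: [491.1, -19.3, 204.7]
orientation: [-0.308, -3.126, 0.0]
ft_force: [-1.6, 1.5, -0.6]
width: 14.3
grasp_force: 0.6
```

Call:
{"op": "step_arm", "data": {"targets": [[[0.06, -0.012, 0, 0, 0, 0, 0.16], [0.06, -0.012, 0, 0, 0, 0, 0.16], [0.06, -0.012, 0, 0, 0, 0, 0.16], [0.06, -0.012, 0, 0, 0, 0, 0.16], [0.06, -0.012, 0, 0, 0, 0, 0.16]]]}}

```text
t: 14.3
ee_pos: [506.0, -22.3, 204.7]
orientation: [-0.308, -3.126, 0.0]
ft_force: [-2.4, 1.0, -0.5]
width: 14.1
grasp_force: 0.7
```

Call:
{"op": "step_arm", "data": {"targets": [[[0.06, -0.012, 0, 0, 0, 0, 0.16], [0.06, -0.012, 0, 0, 0, 0, 0.16], [0.06, -0.012, 0, 0, 0, 0, 0.16], [0.06, -0.012, 0, 0, 0, 0, 0.16], [0.06, -0.012, 0, 0, 0, 0, 0.16]]]}}

```text
t: 14.92
ee_pos: [521.0, -25.4, 204.7]
orientation: [-0.308, -3.126, 0.0]
ft_force: [-1.9, -0.6, 0.8]
width: 14.0
grasp_force: 0.9
```

Predicted contact is at x≈552; 15 mm more at 3 mm per row, then slow.

Call:
{"op": "step_arm", "data": {"targets": [[[0.06, -0.012, 0, 0, 0, 0, 0.16], [0.06, -0.012, 0, 0, 0, 0, 0.16], [0.06, -0.012, 0, 0, 0, 0, 0.16], [0.06, -0.012, 0, 0, 0, 0, 0.16], [0.04, -0.008, 0, 0, 0, 0, 0.16]]]}}

```text
t: 15.55
ee_pos: [535.1, -28.1, 204.7]
orientation: [-0.308, -3.126, 0.0]
ft_force: [-3.1, 0.8, 2.4]
width: 13.8
grasp_force: 1.5
```

Call:
{"op": "step_arm", "data": {"targets": [[[0.04, -0.008, 0, 0, 0, 0, 0.16], [0.03, -0.006, 0, 0, 0, 0, 0.16], [0.03, -0.006, 0, 0, 0, 0, 0.16], [0.03, -0.006, 0, 0, 0, 0, 0.16], [0.02, -0.004, 0, 0, 0, 0, 0.16]]]}}

```text
t: 16.18
ee_pos: [542.4, -29.6, 204.7]
orientation: [-0.308, -3.126, 0.0]
ft_force: [-2.5, 1.3, 0.9]
width: 14.2
grasp_force: 1.6
```

Call:
{"op": "step_arm", "data": {"targets": [[[0.02, -0.004, 0, 0, 0, 0, 0.16], [0.02, -0.004, 0, 0, 0, 0, 0.16], [0.02, -0.004, 0, 0, 0, 0, 0.16], [0.02, -0.004, 0, 0, 0, 0, 0.16], [0, 0, 0, 0, 0, 0, 0.16]]]}}

```text
t: 16.8
ee_pos: [546.6, -30.4, 204.7]
orientation: [0.308, 3.126, -0.0]
ft_force: [-2.1, 0.4, 0.8]
width: 13.9
grasp_force: 0.8
```

Call:
{"op": "step_arm", "data": {"targets": [[[0.02, -0.004, 0, 0, 0, 0, 0.16], [0.02, -0.004, 0, 0, 0, 0, 0.16], [0.02, -0.004, 0, 0, 0, 0, 0.16], [0, 0, 0, 0, 0, 0, 0.16], [0, 0, 0, 0, 0, 0, 0.16]]]}}

```text
t: 17.42
ee_pos: [549.6, -31.1, 204.7]
orientation: [0.308, 3.126, -0.0]
ft_force: [-0.5, -0.4, -1.1]
width: 14.2
grasp_force: 0.4
```

Call:
{"op": "step_arm", "data": {"targets": [[[0.015, -0.003, 0, 0, 0, 0, 0.16], [0.015, -0.003, 0, 0, 0, 0, 0.16], [0, 0, 0, 0, 0, 0, 0.16], [0, 0, 0, 0, 0, 0, 0.16], [0, 0, 0, 0, 0, 0, 0.16]]]}}

```text
t: 18.05
ee_pos: [551.0, -31.3, 204.7]
orientation: [0.308, 3.126, -0.0]
ft_force: [-0.8, -0.3, 0.3]
width: 14.0
grasp_force: 0.5
```

Call:
{"op": "step_arm", "data": {"targets": [[[0.015, -0.003, 0, 0, 0, 0, 0.16], [0.015, -0.003, 0, 0, 0, 0, 0.16], [0, 0, 0, 0, 0, 0, 0.16], [0, 0, 0, 0, 0, 0, 0.16], [0, 0, 0, 0, 0, 0, 0.16]]]}}

```text
t: 18.68
ee_pos: [552.3, -31.6, 204.6]
orientation: [-0.308, -3.126, 0.0]
ft_force: [-2.7, -0.1, 1.6]
width: 13.9
grasp_force: 1.2
```

Call:
{"op": "step_arm", "data": {"targets": [[[0.015, -0.003, 0, 0, 0, 0, 0.16], [0.01, -0.002, 0, 0, 0, 0, 0.16], [0, 0, 0, 0, 0, 0, 0.16], [0, 0, 0, 0, 0, 0, 0.16], [0, 0, 0, 0, 0, 0, 0.16]]]}}

```text
t: 19.3
ee_pos: [552.7, -31.7, 204.6]
orientation: [-0.308, -3.124, -0.0]
ft_force: [-6.5, 1.5, 4.8]
width: 14.0
grasp_force: 3.5
```

Call:
{"op": "step_arm", "data": {"targets": [[[0.01, -0.002, 0, 0, 0, 0, 0.16], [0, 0, 0, 0, 0, 0, 0.16], [0, 0, 0, 0, 0, 0, 0.16], [0, 0, 0, 0, 0, 0, 0.16], [0, 0, 0, 0, 0, 0, 0.16]]]}}

```text
t: 19.92
ee_pos: [552.9, -31.7, 204.6]
orientation: [-0.307, -3.123, -0.0]
ft_force: [-7.8, 2.9, 6.4]
width: 13.8
grasp_force: 4.2
```

Call:
{"op": "step_arm", "data": {"targets": [[[-0.03, 0.006, 0, 0, 0, 0, 0.16], [-0.1, 0.02, 0, 0, 0, 0, 0.16], [-0.5, 0.1, 0, 0, 0, 0, 0.16], [0, 0, 0.9, 0, 0, 0, 0.16], [0, 0, 0.9, 0, 0, 0, 0.16]]]}}

```text
t: 20.55
ee_pos: [522.5, -25.6, 295.5]
orientation: [-0.308, -3.126, 0.0]
ft_force: [0.6, 0.1, 1.1]
width: 14.0
grasp_force: 0.0
```

Call:
{"op": "step_arm", "data": {"targets": [[[-0.5, 0.6, 0.5, 0, 0, 0, 0.16], [-0.5, 0.9, 0.5, 0, 0, 0, 0.16], [-0.5, 0.9, 0, 0, 0, 0, 0.16], [-0.3, 0.9, 0, 0, 0, 0, 0.16], [0, 0, 0, 0, 0, 0, 0.16]]]}}

```text
t: 21.18
ee_pos: [431.9, 141.5, 345.1]
orientation: [0.301, 3.125, 0.001]
ft_force: [0.2, 0.2, -0.2]
width: 13.9
grasp_force: 0.0
```

```bash
python3 - <<'E'
import numpy as np,cv2
from workcell import get_image
S=get_image("side");T=get_image("top")
a=cv2.resize(S["pixels"][150:260,190:340,::-1],(420,308),interpolation=cv2.INTER_CUBIC)
b=cv2.resize(T["pixels"][142:282,232:346,::-1],(370,454),interpolation=cv2.INTER_CUBIC);c=np.zeros((600,800,3),np.uint8);c[:308,:420]=a;c[:454,430:]=b
c[310:600,:387]=cv2.resize(T["pixels"][:,:,::-1],(387,290),interpolation=cv2.INTER_AREA)
cv2.imwrite("pics/c5.png",c)
E
```

```text
(no output)
```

View pics/c5.png

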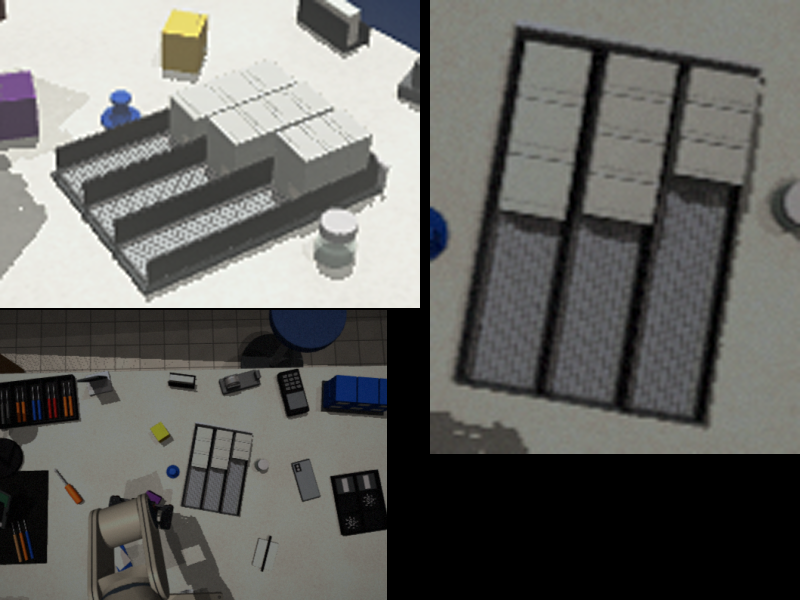

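All three rows are now against the stop: front edges in the right panel are at about (558,45), (640,60) and (725,72). They stand upright and closed up, nothing else has moved, and the arm is clear, so I'll hand in.

```bash
python3 -c "
from workcell import ctrl
print(ctrl.close_job())"
```

```text
the job is handed in; nothing more can be done
None
```

The charger row and then the earphone row were pushed up to their stops, upright and closed up, with the cable boxes and everything else left in place; the job was handed in at about 21 s.

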